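# Swap the low module boxed in between two tall ones in a controller rack

## Task

The low module in the middle bay of the controller rack is faulty, and its two tall neighbours leave no room to get hold of it: take both tall modules out and stand them on the rubber mat, then lift out the faulty module and stand it in the empty black tray. Seat the spare low module from the cardboard tray in the middle bay, and put the two tall modules back, each fully home in the very bay it came from. Keep every module upright all the time and do not disturb the other things on the bench.

Things in the scene. Friction and masses are not known exactly. Their poses are not given: they have to be found in the camera images.
- rack: Fixed controller rack on its back: aluminium plate 140 (x) x 176 (y) x 6 mm, three bays between black ribs 3.5 mm thick with tops 18 mm above the bench. Origin: centre of underside. Bay centres x = 0, y = -47, 0, +47 mm; each bay 106 (x) x 43 (y) mm inside. Seated modules stand on the bay floor, 6 mm above the bench, long side along x, 9 mm apart. Either tall one may be in either outer bay.
- processor_module: Tall grey module, 100 (x) x 38 (y) x 122 mm high (z), flat black top with two network sockets and a rotary switch; flat sides, foot edges rounded 5 mm. Stands at the start in one outer bay of the rack. Fits either way round. Origin: centre of the underside. About 0.3 kg.
- supply_module: Tall grey module, 100 (x) x 38 (y) x 108 mm high (z), whose top 13 mm is a 36 mm wide aluminium cooling block with twelve fins; flat sides below it, foot edges rounded 5 mm. Stands at the start in the other outer bay of the rack. Fits either way round. Origin: centre of the underside. About 0.3 kg.
- old_module: The faulty low module, 100 (x) x 38 (y) x 60 mm high (z), two rows of screw terminals on its black top (the top 4 mm are 34 mm wide), foot edges rounded 5 mm. Stands at the start in the middle bay of the rack, between the tall ones. Origin: centre of the underside. About 0.2 kg.
- spare_module: The spare low module, the same as the faulty one: 100 (x) x 38 (y) x 60 mm high (z), two rows of screw terminals. Stands at the start in an open cardboard tray (126 x 86 mm, walls 22 mm high, floor 6 mm) apart from the rack. Fits either way round. Origin: centre of the underside. About 0.2 kg.
- mat: Dark rubber bench mat with two small flat steel snap studs, fixed flat on the bench: 150 (x) x 180 (y) x 3 mm, the side area where the two tall modules stand meanwhile. Origin: centre of the underside.
- tray: Empty shallow black plastic tray for the faulty module, fixed: 126 (x) x 86 (y) mm outside, walls 3 mm thick and 16 mm high, floor 3 mm thick. Origin: centre of the underside.
- meter: Bystander: yellow hand multimeter with a dial, 145 x 74 x 48 mm, lying on its back at the right of the work. Origin: centre of the underside.
- pliers: Bystander: long-nosed pliers with blue handles, 59 x 164 x 15 mm, lying at the left along the bench's front edge. Origin: centre of the underside.
- pot: Bystander: white screw-top pot, 52 mm across and 52 mm high, standing at the right behind the work. Origin: centre of the underside.

How it is judged:
By the outcome, as a careful person would: the job done as asked, in the order asked, and still so for the second after the job is handed in, with the robot touching nothing.
It also fails if it takes over 152 s, if anything falls off the work surface, if the arm or the gripper's body presses on something with over 40 N, if the wrist force passes 120 N, or if a joint passes its speed limit or range.

## Robot

A 7-joint arm with a two-finger parallel gripper is mounted at the origin on a cart in front of the work surface, level with it; the furniture and walls round the work are solid. World frame = base frame: x ahead of the robot, y to its left, z up, the work surface at z = 0. Lengths are in m, angles in rad, forces in N, time in s.
With the tool pointing down it reaches from about 0.4 to 0.85 m from the base axis. Payload 4.4 kg.
Tool frame: the origin (TCP) lies at the very end of the fingers, on their centre line; the grasp point (between the pads) lies 19 mm behind it; z points along the fingers, y is the line along which they close (so a half turn about z gives the same grasp; the last joint's range is limited). The gripper opens to 94 mm and grips with 3 to 60 N. Pads are 16 mm wide; open, the fingers measure 119 mm over their backs; the gripper's body (75 mm by 177 mm) begins 78 mm behind the grasp point.
Start: joints at [-1.411, 0.628, 0.038, 1.517, -0.027, 0.996, -0.02], TCP at [0.145, 0.634, 0.205] pointing down, gripper open.
Joint ranges: [-3.06, 3.06], [-0.37, 2.12], [-1.25, 1.32], [0.18, 2.47], [-1.1, 4.24], [0.23, 1.98], [-2.94, 2.94]. Speed limits (rad/s): [2.57, 2.57, 3.14, 3.14, 3.14, 3.14, 3.14].

## Interface

Orientations are given as a unit quaternion [w, x, y, z].
In Python, from station import get_state, snapshot, finish_job, spot_in, mark_of gives the robot as it stands.
- The arm moves only by the tool move_arm, never from a script. Its argument "commands" is a list of rows, each a list of 5 numbers: the shift along the tool's x, y, z normalised to -1 to 1, where 1 is 0.12 m, then the turn about the tool's z normalised to -1 to 1, where 1 is 6 degrees, then the closure, from 0 (fully open) to 1 (shut). In form: [[tx, ty, tz, roll, gripper], ...]. A call has 1 to 20 rows; each row shifts and turns the commanded pose from where the row before left it, along the tool's axes as they then stand; what a row does not reach is not made up. A row lasts 1/8 s, in which the tool goes at most 62.5 mm and 10.7 degrees, less where a joint would pass 70% of its speed; a pose out of reach is approached as far as the arm can. A call with a number of a shift or a turn outside -1 to 1 is refused whole. A call with a gripper value outside its range is refused whole. The fingers move at their own pace and stop on an object; the grip force is fixed at half the most. Time passes only in rows, so rows that do not move let the fingers close. It gives the time, the measured TCP pose, the force, the opening and the grip force at its end, in the units of the state.
- get_state(): the state, without advancing time (a new reading comes with each control period).
- snapshot(name): name is "scene" or "top" or "wrist"; returns a dict with "img" (400x640x3 uint8, red, green, blue), "depth" (400x640 float32, m along the optical axis (not along the pixel's ray), 0 where there is no reading), "mtx" (3x3 intrinsics, pixels), "dist_coeffs" ([k1, k2, p1, p2, k3] as OpenCV has them; the pictures are not rectified), "eye" and "orientation" of the camera in the world; the wrist camera has in their place "mount" (4x4, takes a point from camera to tool coordinates, whose origin is the TCP and whose axes are the flange's). Camera axes: x right, y down, z forward; pixel columns grow to the right and rows downward; lengths in m; the calibration is good to about 2 mm. A picture is of the moment at which its call begins: read the wrist's pose just before it.
- finish_job(): hands the job in; it is judged then, once.
Trained networks look in a picture, given as the dict that the camera call returned (one of the last four; its "shot" number tells which), for a name from the list of things; names that differ only in an ending like _2 or _b are one class to them, and where a whole thing is asked for, a point or a joint stands for the part that bears it (a point fixed in the world has none). Each returns a list of dicts, best first, with "p" (0 to 1); they miss things now and then, are a little off and sometimes report something else, mostly with a low value. They report only what shows in the picture. A call takes as long as a camera call.
- spot_in(picture, thing): "xyz" ([x, y, z] in m, in world coordinates, good to about 4 mm: the middle of the surface that is visible of it).
- mark_of(picture, thing): "xyz" ([x, y, z] in m, in world coordinates, good to about 4 mm: a listed point, or the origin of a listed thing).
The state is a dict: "time": time; "q": joint angles; "joint_velocities": joint speeds; "joint_torque": joint torques, N m; "eef_pos": TCP position; "tool_rot": TCP orientation; "force": force on the tool from outside, world axes, zero at the start; "ft_torque": the same for the moment, N m; "gripper_width": opening from 0.0 (shut) to 1.0 (fully open); "finger_force": force on a finger pad.
Only numpy, scipy, OpenCV 4.12 (cv2) and the standard library are available. Lean on these libraries where they do the work, as an engineer would, in place of code of your own. Each camera call takes 0.05 s, during which the arm holds its last target. There are 200 camera calls.

## Working session

There is one attempt and no reset: what is moved stays moved. The work goes in short steps, Python scripts to look and compute and a tool call to move; the robot and the scene stay as the last step left them, time stands still between calls to the robot, and variables do not carry over. Pictures are saved under pics/ and viewed, at most 14 in all, crops included, and the job is handed in when it is done.

Besides the shell and the picture viewer there is one more tool, called after "Request:" as name(argument=value, ...), one argument or row to a line, values as JSON. move_arm: Moves the arm, as the interface text tells. Scaled input: -1 to 1 covers 0.12 m each way for a shift and 6 degrees each way for a turn. Its arguments: {"type":"object","properties":{"commands":{"type":"array"}},"required":["commands"]}

```bash
ls; mkdir -p pics; cat > h.py <<'E'
import numpy as np, cv2
from station import *
from scipy.spatial.transform import Rotation as R
def rot(q): return R.from_quat([q[1],q[2],q[3],q[0]]).as_matrix()
def campose(s,st=None):
    if 'mount' in s:
        T=np.eye(4);T[:3,:3]=rot(st['tool_rot']);T[:3,3]=st['eef_pos'];return T@np.array(s['mount'])
    T=np.eye(4);o=np.array(s['orientation'],float)
    T[:3,:3]=o if o.shape==(3,3) else rot(o);T[:3,3]=s['eye'];return T
def cloud(s,st=None):
    h,w=s['depth'].shape
    u,v=np.meshgrid(np.arange(w),np.arange(h))
    p=cv2.undistortPoints(np.stack([u,v],-1).reshape(-1,1,2).astype(np.float64),np.array(s['mtx']),np.array(s['dist_coeffs'])).reshape(h,w,2)
    d=s['depth'];P=np.dstack([p[...,0]*d,p[...,1]*d,d])
    T=campose(s,st);W=P@T[:3,:3].T+T[:3,3];W[d==0]=np.nan;return W
E
cat > a.py <<'E'
from h import *
st=get_state();print(st)
for n in ['top','scene']:
    s=snapshot(n);cv2.imwrite(f'pics/{n}0.png',s['img'][...,::-1])
    np.savez(f'{n}0.npz',W=cloud(s),img=s['img'])
    print(n,s['eye'],s['orientation'],s['mtx'])
    for t in ['rack','processor_module','supply_module','old_module','spare_module','mat','tray','meter','pliers','pot']:
        print(t,[(np.round(a['xyz'],3).tolist(),round(a['p'],2)) for a in mark_of(s,t)[:2]],[(np.round(a['xyz'],3).tolist(),round(a['p'],2)) for a in spot_in(s,t)[:1]])
E
python3 a.py
```

```text
pics
{'time': 0.0, 'q': array([-1.41079176,  0.62931407,  0.03845903,  1.51833589, -0.02699634,
        0.99629333, -0.01999031]), 'joint_velocities': array([ 0.0006922 ,  0.00101308, -0.00012482, -0.00046315,  0.00034119,
        0.00198817,  0.00016284]), 'joint_torque': array([-2.34729850e-04, -5.49745309e+01,  1.14339776e+00, -1.86624080e+01,
       -5.22052415e-02,  2.37490679e-02,  1.62353413e-04]), 'eef_pos': array([0.1453659 , 0.6328704 , 0.20458548]), 'tool_rot': array([-8.58463641e-05,  1.12663224e-01,  9.93632809e-01, -9.12056106e-04]), 'force': array([ 0.14668596, -0.02329096, -0.03650751]), 'ft_torque': array([0.0251096 , 0.04781851, 0.03000471]), 'finger_force': 0.0, 'gripper_width': 0.9966903988742153}
top [ 0.27941914 -0.06687889  1.4818015 ] [-0.0700061   0.70521187 -0.70360639  0.05209038] [[442.648902     0.         321.87560191]
 [  0.         442.648902   205.88087232]
 [  0.           0.           1.        ]]
rack [([0.531, -0.192, 0.005], 0.89)] [([0.486, -0.167, 0.012], 0.78)]
processor_module [([0.536, -0.236, 0.004], 0.75)] [([0.531, -0.232, 0.129], 0.97)]

[... 986 characters left out ...]
-0.579, 0.002], 0.45)] [([0.514, -0.219, 0.099], 0.86)]
supply_module [([0.528, -0.141, 0.006], 0.98)] [([0.518, -0.126, 0.068], 0.8)]
old_module [([0.53, -0.195, 0.012], 0.61), ([0.48, 0.262, 0.009], 0.36)] [([0.504, -0.012, 0.005], 0.45)]
spare_module [([0.481, 0.257, 0.008], 0.62)] [([0.486, 0.313, 0.044], 0.42)]
mat [([0.555, 0.026, 0.001], 0.64)] [([0.504, -0.012, 0.003], 0.77)]
tray [([0.474, -0.406, 0.001], 0.66)] [([0.478, -0.409, 0.005], 0.74)]
meter [([0.499, -0.578, 0.001], 0.9)] [([0.482, -0.554, 0.034], 0.82)]
pliers [([0.468, 0.494, -0.0], 0.83), ([0.613, -0.514, -0.003], 0.75)] [([0.471, 0.519, 0.014], 0.89)]
pot [([0.61, -0.515, -0.002], 0.7)] [([0.601, -0.495, 0.028], 0.47)]
```

```bash
cat > b.py <<'E'
from h import *
D=np.load('top0.npz');W=D['W'];img=D['img']
def rect(c,r,z0,z1,name):
    m=(np.hypot(W[...,0]-c[0],W[...,1]-c[1])<r)&(W[...,2]>z0)&(W[...,2]<z1)
    p=W[m][:,:2].astype(np.float32)
    (x,y),(a,b),t=cv2.minAreaRect(p)
    print(name,len(p),'c',round(x,4),round(y,4),'size',round(a,4),round(b,4),'ang',round(t,2),'z',np.round(np.percentile(W[m][:,2],[5,50,95]),4))
rect((.536,-.236),.075,.118,.14,'proc')
rect((.526,-.14),.075,.09,.12,'supply')
rect((.531,-.193),.07,.055,.075,'old')
rect((.48,.26),.08,.055,.075,'spare')
rect((.48,.26),.1,.015,.03,'cardboard')
rect((.48,-.405),.1,.01,.022,'tray')
rect((.531,-.19),.13,.012,.024,'rack')
big=cv2.resize(img[60:380,120:620],None,fx=1.6,fy=1.6,interpolation=cv2.INTER_CUBIC)
cv2.imwrite('pics/top0c.png',big[...,::-1])
E
python3 b.py
```

```text
proc 400 c 0.5382 -0.2331 size 0.1015 0.0391 ang 4.48 z [0.123  0.1279 0.1326]
supply 380 c 0.5324 -0.1673 size 0.1011 0.0942 ang 4.51 z [0.0986 0.106  0.1159]
old 392 c 0.5345 -0.1941 size 0.1003 0.1013 ang 4.19 z [0.058  0.0653 0.0711]
spare 354 c 0.4822 0.2614 size 0.0392 0.0979 ang 5.43 z [0.0598 0.0659 0.0714]
cardboard 370 c 0.4988 0.2666 size 0.1605 0.1271 ang 6.51 z [0.0157 0.0212 0.0277]
tray 276 c 0.4837 -0.4085 size 0.1452 0.183 ang 39.51 z [0.0103 0.0139 0.0191]
rack 182 c 0.5455 -0.1975 size 0.1545 0.2423 ang 1.83 z [0.0125 0.0173 0.0225]
```

View pics/top0.png

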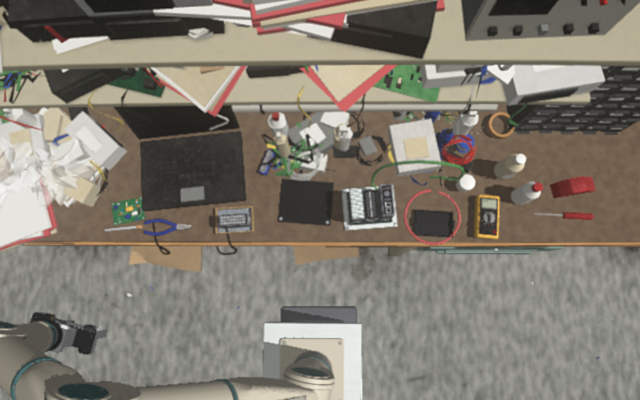

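View pics/scene0.png

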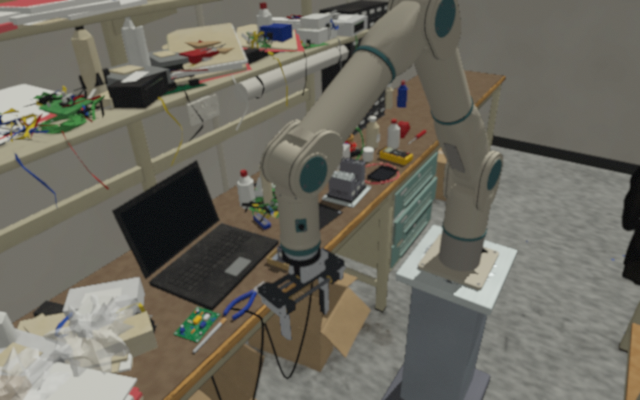

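```bash
cat > c.py <<'E'
from h import *
W=np.load('top0.npz')['W'];P=W[np.isfinite(W[...,0])]
ys=np.arange(-.7,.8,.1);xs=np.arange(.3,1.3,.05)
print('      ',*['%5.2f'%y for y in ys])
for x in xs:
    r=[]
    for y in ys:
        m=(abs(P[:,0]-x)<.025)&(abs(P[:,1]-y)<.05)
        r.append('%5.2f'%P[m,2].max() if m.any() else '  .  ')
    print('%.3f '%x,*r)
E
python3 c.py
```

```text
-0.70 -0.60 -0.50 -0.40 -0.30 -0.20 -0.10 -0.00  0.10  0.20  0.30  0.40  0.50  0.60  0.70
0.300  -0.74 -0.73 -0.73 -0.73 -0.73 -0.73 -0.73 -0.73 -0.73 -0.73 -0.74 -0.73 -0.73 -0.73 -0.73
0.350  -0.74 -0.73 -0.73 -0.72 -0.73 -0.73 -0.73 -0.73 -0.58 -0.73 -0.73 -0.73 -0.49 -0.49 -0.50
0.400   0.01  0.01  0.01  0.02  0.02  0.01  0.01  0.01  0.01  0.01  0.02  0.01  0.02  0.01  0.01
0.450   0.01  0.04  0.04  0.02  0.02  0.01  0.02  0.01  0.01  0.07  0.07  0.02  0.02  0.02  0.02
0.500   0.02  0.05  0.04  0.02  0.13  0.14  0.12  0.01  0.01  0.07  0.07  0.01  0.02  0.03  0.01
0.550   0.15  0.05  0.04  0.01  0.13  0.14  0.12  0.01  0.01  0.03  0.03  0.03  0.03  0.03  0.09
0.600   0.15  0.01  0.16  0.18  0.04  0.13  0.12  0.06  0.05  0.03  0.03  0.03  0.03  0.03  0.09
0.650   0.16  0.80  0.92  0.92  0.92  0.87  0.89  0.94  0.90  0.80  0.80  0.81  0.81  0.56  0.58
0.700   0.15  0.80  0.92  0.92  0.92  0.89  0.90  0.92  0.91  0.91  0.92  0.87  0.87  0.62  0.60
0.750   0.01  0.80  0.62  0.63  0.84  0.80  0.60  0.61  0.63  0.63  0.62  0.87  0.87  0.62  0.60
0.800   0.50  0.03  0.19  0.11  0.11  0.
[... 227 characters left out ...]
  .     .     .    0.01
0.950    .     .     .     .     .     .     .     .     .     .     .     .     .     .     .  
1.000    .     .     .     .     .     .     .     .     .     .     .     .     .     .     .  
1.050    .     .     .     .     .     .     .     .     .     .     .     .     .     .     .  
1.100    .     .     .     .     .     .     .     .     .     .     .     .     .     .     .  
1.150    .     .     .     .     .     .     .     .     .     .     .     .     .     .     .  
1.200    .     .     .     .     .     .     .     .     .     .     .     .     .     .     .  
1.250    .     .     .     .     .     .     .     .     .     .     .     .     .     .     .
```

View pics/top0c.png

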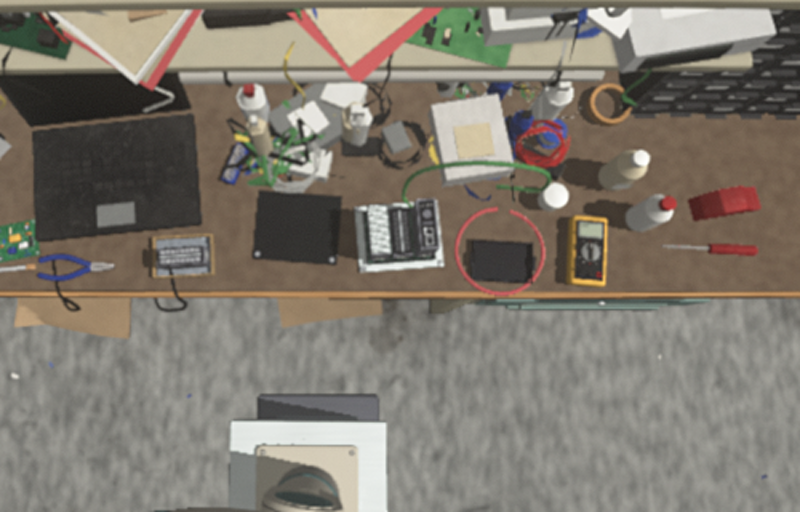

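Request:
move_arm(
  commands=[
    [0, 0, -0.28, -1, 0],
    [0, 0, -0.28, -1, 0],
    [0, 0, -0.28, -1, 0],
    [-0.2, -0.27, 0, 0, 0],
    [-0.2, -0.27, 0, 0, 0],
    [-0.2, -0.27, 0, 0, 0],
    [-0.2, -0.27, 0, 0, 0],
    [-0.2, -0.27, 0, 0, 0],
    [-0.2, -0.27, 0, 0, 0],
    [-0.2, -0.27, 0, 0, 0],
    [-0.2, -0.27, 0, 0, 0],
    [-0.2, -0.27, 0, 0, 0],
    [-0.2, -0.27, 0, 0, 0],
    [-0.2, -0.27, 0, 0, 0],
    [-0.2, -0.27, 0, 0, 0],
  ],
)

```text
time: 3.98
eef_pos: [0.4675, 0.2707, 0.3065]
tool_rot: [0.0, -0.044, 0.999, 0.0]
force: [0.5, 0.9, -0.2]
gripper_width: 1.0
finger_force: 0.0
```

```bash
cat > w.py <<'E'
from h import *
import sys
def shot(name):
    st=get_state();s=snapshot('wrist');W=cloud(s,st)
    cv2.imwrite(f'pics/{name}.png',s['img'][...,::-1]);np.savez(f'{name}.npz',W=W,img=s['img'])
    return st,s,W
def rect(W,c,r,z0,z1,name):
    m=(np.hypot(W[...,0]-c[0],W[...,1]-c[1])<r)&(W[...,2]>z0)&(W[...,2]<z1)
    if m.sum()<20: print(name,'none');return
    mm=cv2.morphologyEx(m.astype(np.uint8),cv2.MORPH_OPEN,np.ones((5,5)))
    n,l,sa,_=cv2.connectedComponentsWithStats(mm);k=1+np.argmax(sa[1:,4]);mm=l==k
    p=W[mm][:,:2].astype(np.float32)
    (x,y),(a,b),t=cv2.minAreaRect(p)
    print(name,len(p),'c',round(x,4),round(y,4),'size',round(a,4),round(b,4),'ang',round(t,2),'mean',np.round(p.mean(0),4),'z',np.round(np.percentile(W[mm][:,2],[5,50,95]),4))
E
cat > d.py <<'E'
from w import *
st,s,W=shot('w1')
print(s['mount'])
rect(W,(.48,.26),.08,.055,.075,'spare')
rect(W,(.48,.26),.12,.015,.03,'card')
for t in ['spare_module']: print([(a['xyz'],a['p']) for a in mark_of(s,t)[:2]])
E
python3 d.py
```

```text
[[-1.58668556e-03 -9.69115681e-01 -2.46601458e-01  7.09944576e-02]
 [ 9.99998582e-01 -1.39857209e-03 -9.37971639e-04  7.84259180e-04]
 [ 5.64113107e-04 -2.46602597e-01  9.69116526e-01 -1.80326033e-01]
 [ 0.00000000e+00  0.00000000e+00  0.00000000e+00  1.00000000e+00]]
spare 2563 c 0.4807 0.2601 size 0.0387 0.0997 ang 4.98 mean [0.4798 0.2604] z [0.0623 0.0674 0.0689]
card 2613 c 0.5714 0.297 size 0.0478 0.1327 ang 6.2 mean [0.5685 0.2878] z [0.0194 0.0231 0.0246]
[([0.4834, 0.2539, 0.0094], 0.96)]
```

View pics/w1.png

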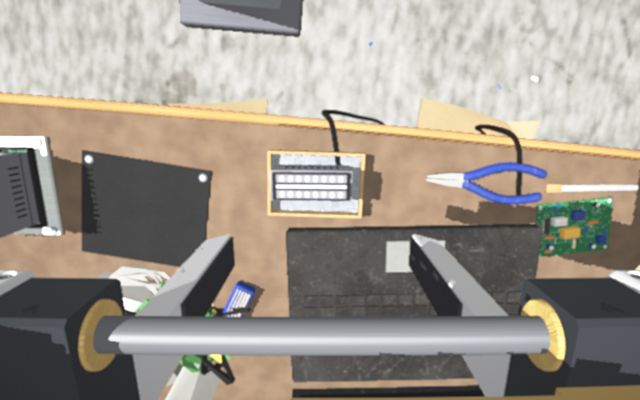

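Request:
move_arm(
  commands=[
    [0, -0.35, 0, 0, 0],
    [0, -0.35, 0, 0, 0],
    [0, -0.35, 0, 0, 0],
    [0, -0.35, 0, 0, 0],
    [0, -0.35, 0, 0, 0],
    [0, -0.35, 0, 0, 0],
    [0, -0.35, 0, 0, 0],
    [0, -0.35, 0, 0, 0],
    [0, -0.35, 0, 0, 0],
    [0, -0.35, 0, 0, 0],
    [0, -0.35, 0, 0, 0],
    [0, 0, 0, 0, 0],
    [0, 0, 0, 0, 0],
  ],
)

```text
time: 5.7
eef_pos: [0.5076, -0.1869, 0.3061]
tool_rot: [-0.0, -0.045, 0.999, 0.001]
force: [0.4, -0.0, -0.7]
gripper_width: 1.0
finger_force: 0.0
```

```bash
cat > d2.py <<'E'
from w import *
st,s,W=shot('w2');print(st['eef_pos'],st['tool_rot'])
rect(W,(.536,-.236),.075,.118,.14,'proc')
rect(W,(.526,-.14),.065,.08,.12,'supply')
rect(W,(.531,-.193),.06,.055,.075,'old')
rect(W,(.531,-.193),.13,.002,.010,'plate')
rect(W,(.48,-.41),.1,-.02,.02,'tray')
for t in ['rack','old_module','supply_module','processor_module','mat','tray']: print(t,[(np.round(a['xyz'],4),a['p']) for a in mark_of(s,t)[:2]])
E
python3 d2.py
```

```text
[ 0.5076106  -0.18690962  0.30607721] [-7.54955369e-05 -4.47938334e-02  9.98996000e-01  7.05537617e-04]
proc 3511 c 0.5359 -0.2357 size 0.1001 0.0383 ang 4.26 mean [ 0.5333 -0.2353] z [0.1278 0.1297 0.1312]
supply 3140 c 0.5288 -0.1419 size 0.1002 0.0382 ang 4.27 mean [ 0.5253 -0.1434] z [0.1004 0.1062 0.1156]
old 2483 c 0.532 -0.1886 size 0.099 0.0377 ang 4.34 mean [ 0.5298 -0.189 ] z [0.0625 0.0673 0.0689]
plate 1545 c 0.4781 -0.1919 size 0.0368 0.1757 ang 1.9 mean [ 0.472  -0.1908] z [0.0055 0.007  0.0086]
tray 16066 c 0.4906 -0.4102 size 0.1774 0.1989 ang 0.11 mean [ 0.4829 -0.4086] z [-0.      0.0031  0.0162]
rack []
old_module [(array([ 0.5305, -0.1911,  0.0028]), 0.71), (array([ 0.6046, -0.5138,  0.0007]), 0.49)]
supply_module [(array([ 0.5266, -0.1395,  0.0031]), 0.91)]
processor_module [(array([ 0.5357, -0.2358,  0.0024]), 0.93)]
mat [(array([ 0.5489,  0.0238, -0.0017]), 0.78)]
tray [(array([ 0.4789, -0.4026,  0.0015]), 0.6)]
```

View pics/w2.png

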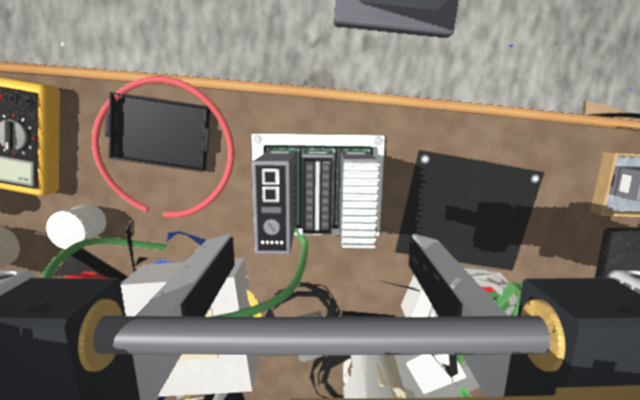

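```bash
cat > e.py <<'E'
from w import *
D=np.load('w2.npz');W=D['W'];img=D['img']
g=img.max(-1)
for n,c,r in [('mat',(.552,.026),.14),('tray',(.48,-.406),.1)]:
    m=((np.hypot(W[...,0]-c[0],W[...,1]-c[1])<r)&(g<75)&(W[...,2]<.03)&(W[...,2]>-.01)).astype(np.uint8)
    m=cv2.morphologyEx(m,cv2.MORPH_OPEN,np.ones((7,7)))
    nn,l,sa,_=cv2.connectedComponentsWithStats(m);mm=l==1+np.argmax(sa[1:,4])
    p=W[mm][:,:2].astype(np.float32);print(n,len(p),cv2.minAreaRect(p))
for u,v in [(425,159),(537,178)]: print(W[v,u])
E
python3 e.py
```

```text
mat 11500 ((0.5524730086326599, 0.026716262102127075), (0.1879403293132782, 0.14726482331752777), 85.33084869384766)
tray 782 ((0.47863098978996277, -0.4604730010032654), (0.014049687422811985, 0.07369892299175262), 89.42953491210938)
[ 0.48283117 -0.0475424   0.0060363 ]
[0.49443837 0.11175291 0.00649952]
```

Request:
move_arm(
  commands=[
    [-0.1, 0.18, 0, 0.14, 0.25],
    [-0.1, 0.18, 0, 0, 0.25],
    [0, 0, 0.22, 0, 0.25],
    [0, 0, 0.22, 0, 0.25],
    [0, 0, 0.22, 0, 0.25],
    [0, 0, 0.22, 0, 0.25],
    [0, 0, 0.22, 0, 0.25],
    [0, 0, 0.22, 0, 0.25],
    [0, 0, 0.22, 0, 0.25],
    [0, 0, 0.16, 0, 0.25],
    [0, 0, 0.12, 0, 0.25],
    [0, 0, 0.06, 0, 0.25],
    [0, 0, 0, 0, 0.25],
  ],
)

```text
time: 7.68
eef_pos: [0.5279, -0.1435, 0.0805]
tool_rot: [-0.0, -0.037, 0.999, 0.0]
force: [-0.1, -0.8, 0.3]
gripper_width: 0.748
finger_force: 0.0
```

Request:
move_arm(
  commands=[
    [-0.007, 0.013, 0.06, 0, 0.25],
    [0, 0, 0, 0, 0.25],
    [0, 0, 0, 0, 1],
    [0, 0, 0, 0, 1],
    [0, 0, 0, 0, 1],
    [0, 0, 0, 0, 1],
    [0, 0, 0, 0, 1],
  ],
)

```text
time: 8.55
eef_pos: [0.5286, -0.142, 0.0735]
tool_rot: [0.0, -0.037, 0.999, -0.0]
force: [-0.6, 0.5, 1.5]
gripper_width: 0.404
finger_force: 30.0
```

Request:
move_arm(
  commands=[
    [0, 0, -0.05, 0, 1],
    [0, 0, -0.1, 0, 1],
    [0, 0, -0.15, 0, 1],
    [0, 0, -0.1, 0, 1],
    [-0.02, 0.09, 0, 0, 1],
    [-0.03, 0.15, 0, 0, 1],
    [-0.03, 0.16, 0, 0, 1],
    [-0.03, 0.16, 0, 0, 1],
    [-0.04, 0.17, 0, 0, 1],
    [-0.04, 0.17, 0, 0, 1],
    [-0.04, 0.17, 0, 0, 1],
    [-0.03, 0.17, 0, 0, 1],
    [-0.03, 0.16, 0, 0, 1],
    [-0.03, 0.16, 0, 0, 1],
    [-0.02, 0.14, 0, 0, 1],
    [-0.015, 0.087, 0, 0, 1],
    [0, 0, 0, 0, 1],
    [0, 0, 0.15, 0, 1],
    [0, 0, 0.15, 0, 1],
    [0, 0, 0, 0, 1],
  ],
)

```text
time: 11.05
eef_pos: [0.5541, 0.0737, 0.0845]
tool_rot: [-0.001, -0.036, 0.999, -0.0]
force: [0.0, 0.6, -2.6]
gripper_width: 0.405
finger_force: 30.0
```

Request:
move_arm(
  commands=[
    [0, 0, 0.06, 0, 1],
    [0, 0, 0.04, 0, 1],
    [0, 0, 0, 0, 1],
  ],
)

```text
time: 11.42
eef_pos: [0.5552, 0.075, 0.0733]
tool_rot: [-0.0, -0.037, 0.999, -0.0]
force: [-0.0, 0.2, -2.2]
gripper_width: 0.405
finger_force: 30.0
```

Request:
move_arm(
  commands=[
    [0, 0, 0.012, 0, 1],
    [0, 0, 0.01, 0, 1],
    [0, 0, 0, 0, 1],
  ],
)

```text
time: 11.8
eef_pos: [0.5553, 0.0751, 0.0708]
tool_rot: [-0.0, -0.037, 0.999, 0.0]
force: [1.5, -0.4, -3.1]
gripper_width: 0.403
finger_force: 30.0
```

Request:
move_arm(
  commands=[
    [0, 0, 0.01, 0, 1],
    [0, 0, 0, 0, 1],
  ],
)

```text
time: 12.05
eef_pos: [0.5554, 0.0751, 0.0705]
tool_rot: [0.0, -0.037, 0.999, 0.0]
force: [-1.9, -1.1, 3.8]
gripper_width: 0.404
finger_force: 30.0
```

Request:
move_arm(
  commands=[
    [0, 0, 0, 0, 0.3],
    [0, 0, 0, 0, 0.3],
    [0, 0, 0, 0, 0.3],
    [0, 0, -0.05, 0, 0.3],
    [0, 0, -0.15, 0, 0.3],
    [0, 0, -0.2, 0, 0.3],
    [0, 0, -0.2, 0, 0.3],
    [0, 0, -0.2, 0, 0.3],
    [0, 0, -0.2, 0, 0.3],
    [0.036, -0.257, 0, 0, 0.3],
    [0.036, -0.257, 0, 0, 0.3],
    [0.036, -0.257, 0, 0, 0.3],
    [0.036, -0.257, 0, 0, 0.3],
    [0.036, -0.257, 0, 0, 0.3],
    [0.036, -0.257, 0, 0, 0.3],
    [0.036, -0.257, 0, 0, 0.3],
    [0.036, -0.257, 0, 0, 0.3],
    [0.036, -0.257, 0, 0, 0.3],
    [0.036, -0.257, 0, 0, 0.3],
    [0, 0, 0, 0, 0.25],
  ],
)

```text
time: 14.55
eef_pos: [0.534, -0.2388, 0.19]
tool_rot: [-0.0, -0.034, 0.999, -0.001]
force: [1.1, -0.0, 0.8]
gripper_width: 0.743
finger_force: 0.0
```

```bash
cat > f.py <<'E'
from w import *
st,s,W=shot('w3');print(st['eef_pos'],st['tool_rot'])
rect(W,(.536,-.236),.075,.118,.14,'proc')
rect(W,(.555,.075),.075,.08,.12,'supply')
rect(W,(.531,-.193),.06,.055,.075,'old')
E
python3 f.py
```

```text
[ 0.53404276 -0.23882492  0.18996278] [-1.15163878e-05 -3.44278603e-02  9.99406764e-01 -9.18199036e-04]
proc 7296 c 0.5359 -0.2356 size 0.1002 0.0381 ang 4.41 mean [ 0.5326 -0.2359] z [0.1283 0.1297 0.1311]
supply none
old 4596 c 0.5323 -0.1887 size 0.1001 0.0383 ang 4.21 mean [ 0.528  -0.1907] z [0.0623 0.0673 0.0687]
```

View pics/w3.png

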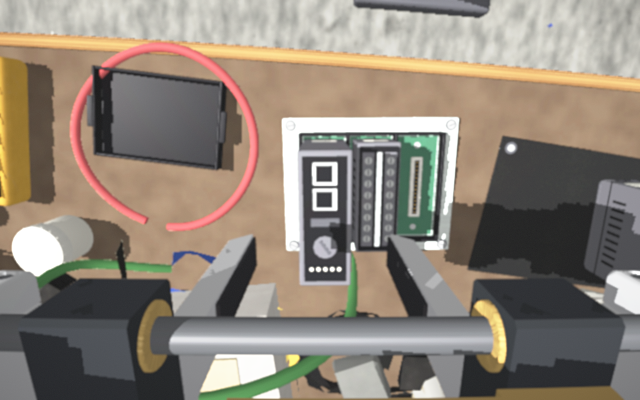

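```bash
python3 - <<'E'
import numpy as np
D=np.load('w3.npz');W=D['W'];I=D['img'].astype(int)
m=(I[...,1]>I[...,0]*1.4)&(I[...,1]>I[...,2]*1.4)
for v in range(235,310,8):
    u=np.where(m[v,335:365])[0]
    if len(u): print(v,u.min()+335,u.max()+335,np.round(np.nanmedian(W[v,335+u],0),3))
E
```

```text
259 352 353 [ 0.614 -0.199  0.009]
267 352 354 [ 0.618 -0.199  0.019]
275 351 355 [ 0.621 -0.2    0.032]
283 351 355 [ 0.624 -0.201  0.045]
291 349 355 [ 0.627 -0.202  0.056]
299 348 355 [ 0.629 -0.204  0.068]
307 347 354 [ 0.631 -0.205  0.08 ]
```

Request:
move_arm(
  commands=[
    [0, 0, 0, 0, 0.25],
    [0, 0, 0.1, 0, 0.25],
    [0, 0, 0.1, 0, 0.25],
  ],
)

```text
time: 14.98
eef_pos: [0.5349, -0.2346, 0.1646]
tool_rot: [-0.0, -0.038, 0.999, 0.0]
force: [-0.3, 0.7, -0.8]
gripper_width: 0.753
finger_force: 0.0
```

Request:
move_arm(
  commands=[
    [-0.008, -0.01, 0.2, 0, 0.25],
    [0, 0, 0.2, 0, 0.25],
    [0, 0, 0.17, 0, 0.25],
    [0, 0, 0.1, 0, 0.25],
    [0, 0, 0.05, 0, 0.25],
    [0, 0, 0, 0, 0.25],
    [0, 0, 0, 0, 1],
    [0, 0, 0, 0, 1],
    [0, 0, 0, 0, 1],
    [0, 0, 0, 0, 1],
    [0, 0, 0, 0, 1],
  ],
)

```text
time: 16.35
eef_pos: [0.5361, -0.2368, 0.0795]
tool_rot: [0.0, -0.037, 0.999, -0.0]
force: [0.3, 0.4, 2.1]
gripper_width: 0.405
finger_force: 30.0
```

Request:
move_arm(
  commands=[
    [0, 0, -0.05, 0, 1],
    [0, 0, -0.15, 0, 1],
    [0, 0, -0.2, 0, 1],
    [0, 0, -0.2, 0, 1],
    [0, 0, -0.15, 0, 1],
    [0, 0.1, 0, 0, 1],
    [0, 0.15, 0, 0, 1],
    [0, 0.2, 0, 0, 1],
    [0, 0.2, 0, 0, 1],
    [0, 0.2, 0, 0, 1],
    [0, 0.2, 0, 0, 1],
    [-0.05, 0.15, 0, 0, 1],
    [-0.07, 0.15, 0, 0, 1],
    [-0.08, 0.15, 0, 0, 1],
    [-0.08, 0.15, 0, 0, 1],
    [-0.074, 0.127, 0, 0, 1],
    [0, 0, 0.15, 0, 1],
    [0, 0, 0.2, 0, 1],
    [0, 0, 0.2, 0, 1],
    [0, 0, 0, 0, 1],
  ],
)

```text
time: 18.85
eef_pos: [0.5614, -0.0206, 0.1017]
tool_rot: [-0.002, -0.037, 0.999, 0.0]
force: [0.2, -0.1, -2.9]
gripper_width: 0.401
finger_force: 30.0
```

Target z 0.0765.

Request:
move_arm(
  commands=[
    [0, 0, 0.1, 0, 1],
    [0, 0, 0.06, 0, 1],
    [0, 0, 0.03, 0, 1],
    [0, 0, 0, 0, 1],
    [0, 0, 0.01, 0, 1],
    [0, 0, 0, 0, 1],
  ],
)

```text
time: 19.6
eef_pos: [0.5628, -0.021, 0.0794]
tool_rot: [0.0, -0.037, 0.999, 0.0]
force: [0.8, -0.2, -3.3]
gripper_width: 0.403
finger_force: 30.0
```

Request:
move_arm(
  commands=[
    [0, 0, 0.015, 0, 1],
    [0, 0, 0.01, 0, 1],
    [0, 0, 0, 0, 1],
  ],
)

```text
time: 19.98
eef_pos: [0.5626, -0.021, 0.0765]
tool_rot: [0.0, -0.037, 0.999, 0.0]
force: [0.1, -0.1, 1.0]
gripper_width: 0.404
finger_force: 30.0
```

Request:
move_arm(
  commands=[
    [0, 0, 0.005, 0, 1],
    [0, 0, 0, 0, 0.3],
    [0, 0, 0, 0, 0.3],
    [0, 0, 0, 0, 0.3],
    [0, 0, -0.05, 0, 0.3],
    [0, 0, -0.2, 0, 0.3],
    [0, 0, -0.25, 0, 0.3],
    [0, 0, -0.25, 0, 0.3],
    [0, 0, -0.2, 0, 0.3],
    [0.05, -0.15, 0, 0, 0.3],
    [0.07, -0.25, 0, 0, 0.3],
    [0.07, -0.25, 0, 0, 0.3],
    [0.07, -0.25, 0, 0, 0.3],
    [0.05, -0.25, 0, 0, 0.3],
    [0.047, -0.224, 0, 0, 0.3],
    [0, 0, 0, 0, 0.3],
    [0, 0, 0, 0, 0.3],
  ],
)

```text
time: 22.1
eef_pos: [0.5314, -0.188, 0.1889]
tool_rot: [-0.001, -0.037, 0.999, 0.001]
force: [0.5, 0.2, -0.2]
gripper_width: 0.699
finger_force: 0.0
```

```bash
cat > f.py <<'E'
from w import *
st,s,W=shot('w4');print(st['eef_pos'],st['tool_rot'])
rect(W,(.5625,-.021),.075,.118,.14,'proc')
rect(W,(.555,.075),.065,.08,.115,'supply')
rect(W,(.531,-.193),.06,.055,.075,'old')
print([(a['xyz'],a['p']) for a in mark_of(s,'tray')])
E
python3 f.py
```

```text
[ 0.53143184 -0.18800519  0.18887644] [-6.34962846e-04 -3.67726335e-02  9.99323292e-01  5.73498189e-04]
proc 3905 c 0.5408 -0.0225 size 0.0564 0.0391 ang 4.09 mean [ 0.5385 -0.0248] z [0.1213 0.1266 0.1279]
supply 3729 c 0.5554 0.0663 size 0.0998 0.0289 ang 0.86 mean [0.5454 0.0583] z [0.0824 0.0976 0.1111]
old 4713 c 0.5324 -0.1887 size 0.1 0.0379 ang 4.2 mean [ 0.5294 -0.189 ] z [0.0625 0.0674 0.0688]
[([0.4781, -0.405, 0.0016], 0.62)]
```

View pics/w4.png

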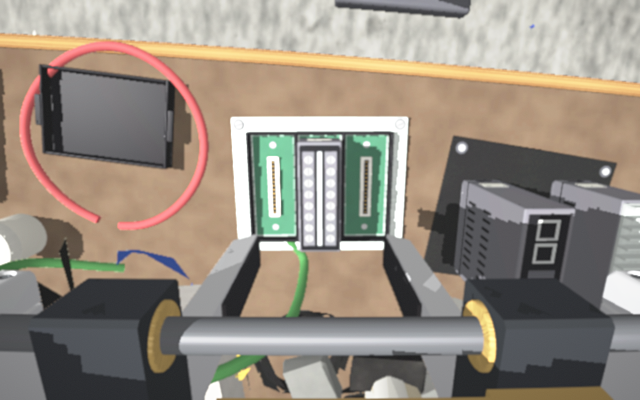

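Request:
move_arm(
  commands=[
    [-0.008, -0.006, 0.15, 0, 0.3],
    [0, 0, 0.25, 0, 0.3],
    [0, 0, 0.25, 0, 0.3],
    [0, 0, 0.25, 0, 0.3],
    [0, 0, 0.2, 0, 0.3],
    [0, 0, 0.13, 0, 0.3],
    [0, 0, 0.08, 0, 0.3],
    [0, 0, 0.03, 0, 0.3],
    [0, 0, 0, 0, 0.3],
    [0, 0, 0, 0, 1],
    [0, 0, 0, 0, 1],
    [0, 0, 0, 0, 1],
    [0, 0, 0, 0, 1],
    [0, 0, 0, 0, 1],
  ],
)

```text
time: 23.95
eef_pos: [0.5332, -0.1894, 0.0291]
tool_rot: [0.0, -0.037, 0.999, -0.0]
force: [0.1, 0.3, 2.5]
gripper_width: 0.401
finger_force: 30.0
```

```bash
cat > g.py <<'E'
from w import *
D=np.load('w4.npz');W=D['W'];img=D['img'].copy()
m=(np.hypot(W[...,0]-.479,W[...,1]+.4045)<.085)&(W[...,2]>.011)&(W[...,2]<.022)&(img.max(-1)<110)
p=W[m][:,:2].astype(np.float32);print(len(p),cv2.minAreaRect(p))
g=img.max(-1)
m=((np.hypot(W[...,0]-.479,W[...,1]+.4045)<.085)&(g<60)).astype(np.uint8)
m=cv2.morphologyEx(m,cv2.MORPH_OPEN,np.ones((7,7)));p=W[m>0];p=p[np.isfinite(p[:,0])][:,:2].astype(np.float32)
print(len(p),cv2.minAreaRect(p))
for u,v in [(42,66),(173,80),(168,167),(42,152),(105,115)]: print(np.round(W[v,u],4))
print(get_state()['q'].round(3))
E
python3 g.py
```

```text
1823 ((0.47753968834877014, -0.4031387269496918), (0.1367720514535904, 0.08459523320198059), 86.45211029052734)
1309 ((0.4801833927631378, -0.4032733142375946), (0.12679052352905273, 0.07185164839029312), 88.25772857666016)
[ 0.433  -0.4615  0.0155]
[ 0.4383 -0.3362  0.0122]
[ 0.5229 -0.3436  0.0115]
[ 0.5156 -0.4699  0.0161]
[ 0.4757 -0.4093  0.0044]
[ 0.189  0.767  0.161  1.895 -0.235  0.498  2.157]
```

Request:
move_arm(
  commands=[
    [0, 0, -0.05, 0, 1],
    [0, 0, -0.13, 0, 1],
    [0, 0, -0.2, 0, 1],
    [0, 0, -0.2, 0, 1],
    [0.04, -0.12, 0, 0, 1],
    [0.06, -0.18, 0, 0, 1],
    [0.07, -0.2, 0, 0, 1],
    [0.07, -0.2, 0, 0, 1],
    [0.07, -0.2, 0, 0, 1],
    [0.07, -0.2, 0, 0, 1],
    [0.07, -0.2, 0, 0, 1],
    [0.06, -0.18, 0, 0, 1],
    [0.05, -0.16, 0, 0, 1],
    [0.033, -0.109, 0, 0, 1],
    [0, 0, 0, 0.3, 1],
    [0, 0, 0, 0.7, 1],
    [0, 0, 0, 1, 1],
    [0, 0, 0, 1, 1],
    [0, 0, 0, 1, 1],
    [0, 0, 0, 1, 1],
  ],
)

```text
time: 26.45
eef_pos: [0.4783, -0.4021, 0.0983]
tool_rot: [-0.0, 0.224, 0.975, 0.001]
force: [0.2, -0.2, -2.3]
gripper_width: 0.4
finger_force: 30.0
```

Request:
move_arm(
  commands=[
    [0, 0, 0, 1, 1],
    [0, 0, 0, 1, 1],
    [0, 0, 0, 1, 1],
    [0, 0, 0, 1, 1],
    [0, 0, 0, 1, 1],
    [0, 0, 0, 1, 1],
    [0, 0, 0, 1, 1],
    [0, 0, 0, 1, 1],
    [0, 0, 0, 1, 1],
    [0, 0, 0, 1, 1],
    [0, 0, 0, 0.7, 1],
    [0, 0, 0, 0.4, 1],
    [0, 0, 0, 0, 1],
    [0, 0, 0, 0, 1],
  ],
)

```text
time: 28.2
eef_pos: [0.4777, -0.4035, 0.0984]
tool_rot: [-0.0, 0.721, 0.693, 0.0]
force: [-0.1, -0.2, -1.1]
gripper_width: 0.403
finger_force: 30.0
```

```bash
cat > f.py <<'E'
from w import *
st,s,W=shot('w5');print(st['eef_pos'],st['tool_rot'],st['q'])
E
python3 f.py
```

```text
[ 0.4777366  -0.40348742  0.09842215] [-3.77911665e-05  7.21317332e-01  6.92604706e-01  1.62084310e-04] [ 0.28824245  0.81167483  0.64028068  1.69804614 -0.61894532  0.8443067
  1.16340897]
```

View pics/w5.png

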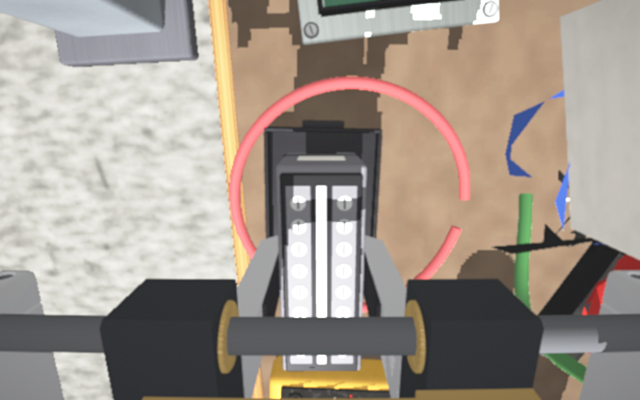

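Request:
move_arm(
  commands=[
    [0, 0, 0.1, 0, 1],
    [0, 0, 0.15, 0, 1],
    [0, 0, 0.15, 0, 1],
    [0, 0, 0.1, 0, 1],
    [0, 0, 0.06, 0, 1],
    [0, 0, 0.02, 0, 1],
    [0, 0, 0.01, 0, 1],
    [0, 0, 0, 0, 1],
  ],
)

```text
time: 29.25
eef_pos: [0.4778, -0.404, 0.028]
tool_rot: [0.0, 0.722, 0.692, 0.0]
force: [0.3, -0.2, -1.7]
gripper_width: 0.403
finger_force: 30.0
```

Request:
move_arm(
  commands=[
    [0, 0, 0.01, 0, 1],
    [0, 0, 0.006, 0, 1],
    [0, 0, 0, 0, 1],
  ],
)

```text
time: 29.62
eef_pos: [0.4777, -0.4039, 0.0261]
tool_rot: [0.0, 0.722, 0.692, 0.0]
force: [-0.3, 1.2, 2.5]
gripper_width: 0.402
finger_force: 30.0
```

Request:
move_arm(
  commands=[
    [0, 0, 0, 0, 0.35],
    [0, 0, 0, 0, 0.35],
    [0, 0, 0, 0, 0.35],
    [0, 0, -0.05, 0, 0.35],
    [0, 0, -0.2, 0, 0.35],
    [0, 0, -0.3, 0, 0.35],
    [0, 0, -0.3, 0, 0.35],
    [0, 0, -0.3, -0.5, 0.35],
    [0, 0, -0.3, -1, 0.35],
    [0, 0, 0, -1, 0.35],
    [0, 0, 0, -1, 0.35],
    [0, 0, 0, -1, 0.35],
    [0, 0, 0, -1, 0.35],
    [0, 0, 0, -1, 0.35],
    [0, 0, 0, -1, 0.35],
    [0, 0, 0, -1, 0.35],
    [0, 0, 0, -1, 0.35],
    [0, 0, 0, -1, 0.35],
    [0, 0, 0, -1, 0.35],
    [0, 0, 0, -1, 0.35],
  ],
)

```text
time: 32.12
eef_pos: [0.4773, -0.404, 0.2001]
tool_rot: [-0.0, 0.15, 0.989, -0.0]
force: [-0.7, -0.3, -0.9]
gripper_width: 0.651
finger_force: 0.0
```

Request:
move_arm(
  commands=[
    [0, 0, 0, -1, 0.35],
    [0, 0, 0, -1, 0.35],
    [0, 0, 0, -1, 0.35],
    [0, 0, 0, -0.74, 0.35],
    [0, 0, 0, 0, 0.35],
    [0, 0, 0, 0, 0.35],
  ],
)

```text
time: 32.88
eef_pos: [0.4774, -0.4039, 0.1999]
tool_rot: [-0.0, -0.043, 0.999, -0.0]
force: [0.1, 0.1, -0.3]
gripper_width: 0.648
finger_force: 0.0
```

```bash
cat > f.py <<'E'
from w import *
st,s,W=shot('w6');print(st['eef_pos'],st['tool_rot'],st['q'])
rect(W,(.478,-.404),.08,.05,.075,'old')
E
python3 f.py
```

```text
[ 0.47736029 -0.40392626  0.19986671] [-4.57895385e-05 -4.33616525e-02  9.99059434e-01 -1.09818131e-04] [ 0.50417403  0.60939868  0.25258645  1.60174478 -0.1761421   0.95279482
  2.47303376]
old 4463 c 0.4775 -0.4022 size 0.1 0.0383 ang 87.47 mean [ 0.4758 -0.4024] z [0.0592 0.0643 0.0658]
```

View pics/w6.png

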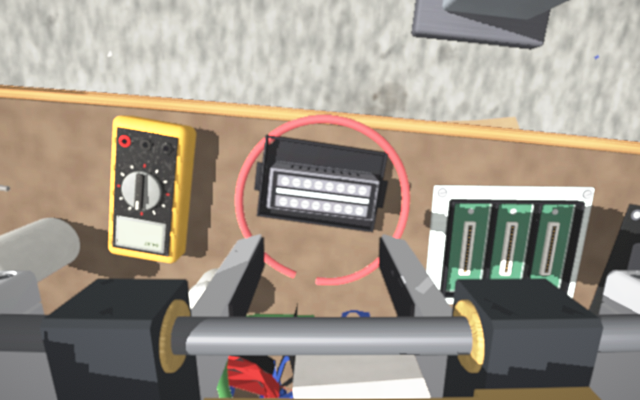

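Request:
move_arm(
  commands=[
    [-0.016, 0.17, 0, 0, 0.3],
    [-0.03, 0.344, 0, 0, 0.3],
    [-0.032, 0.344, 0, 0, 0.3],
    [-0.032, 0.344, 0, 0, 0.3],
    [-0.032, 0.344, 0, 0, 0.3],
    [-0.032, 0.344, 0, 0, 0.3],
    [-0.032, 0.344, 0, 0, 0.3],
    [-0.032, 0.344, 0, 0, 0.3],
    [-0.032, 0.344, 0, 0, 0.3],
    [-0.032, 0.344, 0, 0, 0.3],
    [-0.032, 0.344, 0, 0, 0.3],
    [-0.032, 0.344, 0, 0, 0.3],
    [-0.032, 0.344, 0, 0, 0.3],
    [-0.032, 0.344, 0, 0, 0.3],
    [-0.032, 0.344, 0, 0, 0.3],
    [-0.032, 0.344, 0, 0, 0.3],
    [-0.016, 0.17, 0, 0, 0.3],
    [0, 0, 0, 0, 0.3],
    [0, 0, 0, 0, 0.3],
  ],
)

```text
time: 35.3
eef_pos: [0.4805, 0.2567, 0.1997]
tool_rot: [-0.0, -0.043, 0.999, -0.001]
force: [-0.8, -0.2, 0.4]
gripper_width: 0.696
finger_force: 0.0
```

```bash
cat > f.py <<'E'
from w import *
st,s,W=shot('w7');print(st['eef_pos'],st['tool_rot'],st['q'])
rect(W,(.481,.26),.08,.05,.075,'spare')
E
python3 f.py
```

```text
[0.48052715 0.25674339 0.19970702] [-1.09101438e-04 -4.29101948e-02  9.99078658e-01 -7.34129650e-04] [-0.70005569  0.49382429  0.23247677  1.82366836 -0.14533109  0.84150617
  1.25942651]
spare 4602 c 0.4811 0.2601 size 0.0384 0.1001 ang 4.38 mean [0.4789 0.2604] z [0.0615 0.0673 0.0688]
```

Request:
move_arm(
  commands=[
    [0, 0, 0, 0.55, 0.3],
    [0, 0, 0, 1, 0.3],
    [0, 0, 0, 1, 0.3],
    [0, 0, 0, 1, 0.3],
    [0, 0, 0, 1, 0.3],
    [0, 0, 0, 1, 0.3],
    [0, 0, 0, 1, 0.3],
    [0, 0, 0, 1, 0.3],
    [0, 0, 0, 1, 0.3],
    [0, 0, 0, 1, 0.3],
    [0, 0, 0, 1, 0.3],
    [0, 0, 0, 1, 0.3],
    [0, 0, 0, 1, 0.3],
    [0, 0, 0, 1, 0.3],
    [0, 0, 0, 1, 0.3],
    [0, 0, 0, 0.55, 0.3],
    [0, 0, 0, 0, 0.3],
    [0, 0, 0, 0, 0.3],
  ],
)

```text
time: 37.6
eef_pos: [0.4804, 0.2582, 0.1999]
tool_rot: [-0.0, 0.679, 0.734, 0.0]
force: [-0.2, -0.2, 0.2]
gripper_width: 0.699
finger_force: 0.0
```

```bash
cat > f.py <<'E'
from w import *
st,s,W=shot('w8');print(st['eef_pos'],st['tool_rot'],st['q'])
rect(W,(.481,.26),.08,.05,.075,'spare')
M=rot(st['tool_rot']);print(np.degrees(np.arctan2(M[1,0],M[0,0])),M.T@(np.array([.4811,.2601,.031])-st['eef_pos'])/.12)
E
python3 f.py
```

```text
[0.48042975 0.25820581 0.19985265] [-3.40140006e-05  6.79206701e-01  7.33947038e-01  1.69325689e-05] [-0.9847687   0.56934269  0.68341411  1.83052067 -0.44899654  0.90169605
 -0.01574393]
spare 4442 c 0.4815 0.2606 size 0.038 0.0999 ang 4.29 mean [0.4813 0.2638] z [0.0625 0.0672 0.0687]
94.436633963213 [0.01520292 0.00681981 1.40710635]
```

View pics/w8.png

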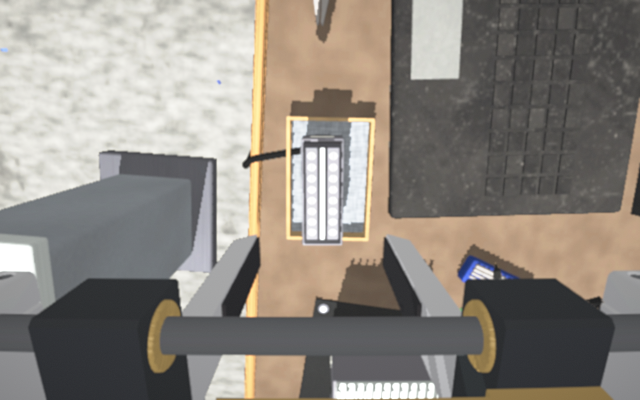

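Request:
move_arm(
  commands=[
    [0.015, 0.009, 0.15, 0, 0.3],
    [0, 0, 0.25, 0, 0.3],
    [0, 0, 0.25, 0, 0.3],
    [0, 0, 0.25, 0, 0.3],
    [0, 0, 0.22, 0, 0.3],
    [0, 0, 0.15, 0, 0.3],
    [0, 0, 0.1, 0, 0.3],
    [0, 0, 0.04, 0, 0.3],
    [0, 0, 0, 0, 0.3],
    [0, 0, 0, 0, 1],
    [0, 0, 0, 0, 1],
    [0, 0, 0, 0, 1],
    [0, 0, 0, 0, 1],
    [0, 0, 0, 0, 1],
  ],
)

```text
time: 39.4
eef_pos: [0.4813, 0.2611, 0.0308]
tool_rot: [-0.0, 0.679, 0.734, 0.0]
force: [-0.4, 0.4, 4.0]
gripper_width: 0.402
finger_force: 30.0
```

Request:
move_arm(
  commands=[
    [0, 0, -0.05, 0, 1],
    [0, 0, -0.12, 0, 1],
    [0, 0, -0.2, 0, 1],
    [0, 0, -0.25, 0, 1],
    [0, 0, -0.25, 0, 1],
    [0, 0, -0.25, 0, 1],
    [0, 0, -0.2, -0.3, 1],
    [0, 0, -0.1, -0.7, 1],
    [0, 0, 0, -1, 1],
    [0, 0, 0, -1, 1],
    [0, 0, 0, -1, 1],
    [0, 0, 0, -1, 1],
    [0, 0, 0, -1, 1],
    [0, 0, 0, -1, 1],
    [0, 0, 0, -1, 1],
    [0, 0, 0, -1, 1],
    [0, 0, 0, -1, 1],
    [0, 0, 0, -1, 1],
    [0, 0, 0, -1, 1],
    [0, 0, 0, -1, 1],
  ],
)

```text
time: 41.9
eef_pos: [0.4811, 0.2603, 0.2016]
tool_rot: [0.0, 0.064, 0.998, -0.0]
force: [-0.8, 0.5, -1.9]
gripper_width: 0.402
finger_force: 30.0
```

Request:
move_arm(
  commands=[
    [0, 0, 0, -1, 1],
    [0, 0, 0, -0.98, 1],
    [0, 0, 0, 0, 1],
    [0, 0, 0, 0, 1],
  ],
)

```text
time: 42.4
eef_pos: [0.4812, 0.2606, 0.2012]
tool_rot: [0.0, -0.037, 0.999, -0.0]
force: [0.0, -0.2, -2.3]
gripper_width: 0.402
finger_force: 30.0
```

```bash
cat > f.py <<'E'
from w import *
st=get_state();print(st['eef_pos'],st['q'])
M=rot(st['tool_rot']);print(np.degrees(np.arctan2(M[1,0],M[0,0])),M.T@(np.array([.5323,-.1888,.028])-st['eef_pos'])/.12)
E
python3 f.py
```

```text
[0.48120004 0.26059219 0.20120654] [-0.70888702  0.49533316  0.23899605  1.8166224  -0.15028827  0.84712056
  1.24665488]
-175.78011038473903 [-0.14877504 -3.76575275  1.44437241]
```

Request:
move_arm(
  commands=[
    [-0.01, -0.143, 0, 0, 1],
    [-0.01, -0.29, 0, 0, 1],
    [-0.011, -0.29, 0, 0, 1],
    [-0.011, -0.29, 0, 0, 1],
    [-0.011, -0.29, 0, 0, 1],
    [-0.011, -0.29, 0, 0, 1],
    [-0.011, -0.29, 0, 0, 1],
    [-0.011, -0.29, 0, 0, 1],
    [-0.011, -0.29, 0, 0, 1],
    [-0.011, -0.29, 0, 0, 1],
    [-0.011, -0.29, 0, 0, 1],
    [-0.011, -0.29, 0, 0, 1],
    [-0.01, -0.29, 0, 0, 1],
    [-0.01, -0.143, 0, 0, 1],
    [0, 0, 0, 0, 1],
    [0, 0, 0.2, 0, 1],
    [0, 0, 0.25, 0, 1],
    [0, 0, 0.25, 0, 1],
    [0, 0, 0.2, 0, 1],
    [0, 0, 0, 0, 1],
  ],
)

```text
time: 44.9
eef_pos: [0.532, -0.1858, 0.0914]
tool_rot: [-0.002, -0.039, 0.999, 0.001]
force: [-0.0, 0.0, -2.0]
gripper_width: 0.406
finger_force: 30.0
```

```bash
cat > f.py <<'E'
from w import *
st,s,W=shot('w9');print(st['eef_pos'],st['q'])
M=rot(st['tool_rot']);print(np.degrees(np.arctan2(M[1,0],M[0,0])),M.T@(np.array([.5323,-.1888,.031])-st['eef_pos'])/.12)
rect(W,(.531,-.19),.08,.12,.16,'spare')
rect(W,(.531,-.19),.13,.012,.024,'ribs')
rect(W,(.531,-.19),.13,.004,.009,'plate')
cv2.imwrite('pics/w9c.png',cv2.resize(s['img'][60:300,180:460],None,fx=2,fy=2)[...,::-1])
E
python3 f.py
```

```text
[ 0.53196063 -0.18578619  0.09140366] [ 0.15650364  0.66957444  0.2026742   1.86616194 -0.21507409  0.63166622
  2.14000125]
-175.53920438101147 [-0.00282133 -0.02667248  0.50328373]
spare 16007 c 0.518 -0.1863 size 0.0692 0.0624 ang 4.55 mean [ 0.5167 -0.1864] z [0.1234 0.1282 0.1519]
ribs 750 c 0.5454 -0.2585 size 0.0895 0.0041 ang 4.21 mean [ 0.5434 -0.2581] z [0.0134 0.0186 0.0199]
plate 8330 c 0.5263 -0.1894 size 0.127 0.1762 ang 4.34 mean [ 0.5017 -0.1902] z [0.006  0.0072 0.0083]
```

View pics/w9c.png

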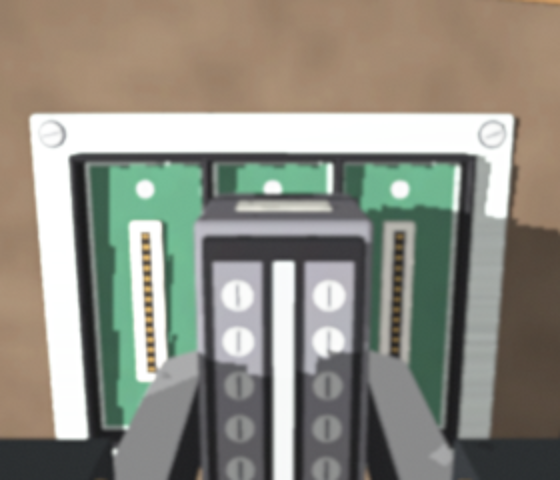

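Request:
move_arm(
  commands=[
    [0, 0, 0.15, 0, 1],
    [0, 0, 0.15, 0, 1],
    [0, 0, 0, 0, 1],
    [0, 0, 0, 0, 1],
  ],
)

```text
time: 45.45
eef_pos: [0.5343, -0.1884, 0.0582]
tool_rot: [0.001, -0.038, 0.999, -0.0]
force: [0.4, -0.3, -2.3]
gripper_width: 0.403
finger_force: 30.0
```

Request:
move_arm(
  commands=[
    [0.015, 0, 0, 0, 1],
    [0, 0, 0.06, 0, 1],
    [0, 0, 0.06, 0, 1],
    [0, 0, 0.05, 0, 1],
    [0, 0, 0.03, 0, 1],
    [0, 0, 0.01, 0, 1],
    [0, 0, 0, 0, 1],
  ],
)

```text
time: 46.32
eef_pos: [0.5316, -0.1885, 0.0316]
tool_rot: [-0.0, -0.038, 0.999, -0.0]
force: [0.1, 0.3, -1.9]
gripper_width: 0.398
finger_force: 30.0
```

Request:
move_arm(
  commands=[
    [0, 0, 0.008, 0, 1],
    [0, 0, 0.006, 0, 1],
    [0, 0, 0, 0, 1],
  ],
)

```text
time: 46.7
eef_pos: [0.5318, -0.1886, 0.0308]
tool_rot: [0.0, -0.038, 0.999, -0.0]
force: [-1.7, 0.4, 5.8]
gripper_width: 0.402
finger_force: 30.0
```

Request:
move_arm(
  commands=[
    [0, 0, 0, 0, 0.3],
    [0, 0, 0, 0, 0.3],
    [0, 0, 0, 0, 0.3],
    [0, 0, -0.05, 0, 0.3],
    [0, 0, -0.2, 0, 0.3],
    [0, 0, -0.3, 0, 0.3],
    [0, 0, -0.3, 0, 0.3],
    [0, 0, -0.3, 0, 0.3],
    [0, 0, -0.18, 0, 0.3],
    [-0.04, 0.15, 0, 0, 0.3],
    [-0.06, 0.25, 0, 0, 0.3],
    [-0.08, 0.275, 0, 0, 0.3],
    [-0.08, 0.275, 0, 0, 0.3],
    [-0.06, 0.25, 0, 0, 0.3],
    [-0.04, 0.175, 0, 0, 0.3],
    [0, 0, 0, 0, 0.3],
    [0, 0, 0, 0, 0.3],
    [0, 0, 0, 0, 0.3],
  ],
)

```text
time: 48.95
eef_pos: [0.5618, -0.022, 0.1894]
tool_rot: [-0.0, -0.037, 0.999, -0.0]
force: [-0.1, 0.1, 0.3]
gripper_width: 0.697
finger_force: 0.0
```

```bash
cat > f.py <<'E'
from w import *
st,s,W=shot('w10');print(st['eef_pos'],st['q'])
M=rot(st['tool_rot']);print(np.degrees(np.arctan2(M[1,0],M[0,0])),M.T@(np.array([.5626,-.021,.0765])-st['eef_pos'])/.12)
rect(W,(.562,-.021),.08,.12,.14,'proc')
rect(W,(.555,.075),.065,.085,.115,'supply')
rect(W,(.531,-.189),.06,.055,.075,'spare')
E
python3 f.py
```

```text
[ 0.56178446 -0.02197919  0.18940626] [-0.18051661  0.53282768  0.25696384  1.78973328 -0.17318275  0.8415065
  1.80285942]
-175.76708251416036 [-0.00790281  0.00815743  0.94087688]
proc 7128 c 0.5621 -0.0201 size 0.0996 0.0381 ang 4.44 mean [ 0.5592 -0.0203] z [0.1253 0.1267 0.1281]
supply 6656 c 0.554 0.0745 size 0.0972 0.0387 ang 4.16 mean [0.5515 0.0718] z [0.0935 0.1031 0.1126]
spare 5401 c 0.5334 -0.1872 size 0.0998 0.0395 ang 4.21 mean [ 0.5309 -0.1844] z [0.0601 0.0673 0.0688]
```

Request:
move_arm(
  commands=[
    [-0.004, 0.01, 0.15, 0, 0.3],
    [0, 0, 0.2, 0, 0.3],
    [0, 0, 0.2, 0, 0.3],
    [0, 0, 0.18, 0, 0.3],
    [0, 0, 0.12, 0, 0.3],
    [0, 0, 0.06, 0, 0.3],
    [0, 0, 0.03, 0, 0.3],
    [0, 0, 0, 0, 0.3],
    [0, 0, 0, 0, 1],
    [0, 0, 0, 0, 1],
    [0, 0, 0, 0, 1],
    [0, 0, 0, 0, 1],
    [0, 0, 0, 0, 1],
  ],
)

```text
time: 50.62
eef_pos: [0.5628, -0.0196, 0.0771]
tool_rot: [0.0, -0.038, 0.999, -0.0]
force: [-0.2, -0.6, 2.2]
gripper_width: 0.4
finger_force: 30.0
```

Request:
move_arm(
  commands=[
    [0, 0, -0.05, 0, 1],
    [0, 0, -0.15, 0, 1],
    [0, 0, -0.2, 0, 1],
    [0, 0, -0.2, 0, 1],
    [0.07, -0.05, -0.15, 0, 1],
    [0.1, -0.1, 0, 0, 1],
    [0.1, -0.15, 0, 0, 1],
    [0.088, -0.18, 0, 0, 1],
    [0, -0.2, 0, 0, 1],
    [0, -0.2, 0, 0, 1],
    [0, -0.2, 0, 0, 1],
    [0, -0.2, 0, 0, 1],
    [0, -0.2, 0, 0, 1],
    [0, -0.15, 0, 0, 1],
    [0, -0.1, 0, 0, 1],
    [0, -0.049, 0, 0, 1],
    [0, 0, 0, 0, 1],
    [0, 0, 0, 0, 1],
  ],
)

```text
time: 52.88
eef_pos: [0.536, -0.2345, 0.1667]
tool_rot: [-0.0, -0.039, 0.999, 0.0]
force: [0.0, 0.6, -3.1]
gripper_width: 0.403
finger_force: 30.0
```

```bash
cat > f.py <<'E'
from w import *
st,s,W=shot('w11');print(st['eef_pos'],st['q'])
M=rot(st['tool_rot']);print(np.degrees(np.arctan2(M[1,0],M[0,0])),M.T@(np.array([.5358,-.2357,.0801])-st['eef_pos'])/.12)
rect(W,(.531,-.189),.06,.055,.075,'spare')
cv2.imwrite('pics/w11c.png',cv2.resize(s['img'][60:300,180:460],None,fx=2,fy=2)[...,::-1])
E
python3 f.py
```

```text
[ 0.53595031 -0.2344865   0.16673358] [ 0.21502     0.59041154  0.23466446  1.75039665 -0.17852614  0.82210348
  2.1812263 ]
-175.58375200156553 [ 0.00190569 -0.01058511  0.72193828]
spare 3282 c 0.5283 -0.1871 size 0.0907 0.0374 ang 6.14 mean [ 0.5198 -0.1842] z [0.0629 0.0673 0.0687]
```

View pics/w11c.png

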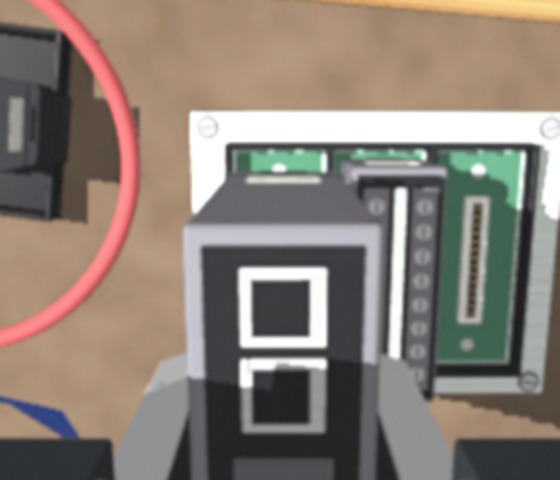

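Request:
move_arm(
  commands=[
    [0, -0.01, 0.12, 0, 1],
    [0, 0, 0.15, 0, 1],
    [0, 0, 0.15, 0, 1],
    [0, 0, 0.08, 0, 1],
    [0, 0, 0, 0, 1],
    [0, 0, 0, 0, 1],
  ],
)

```text
time: 53.68
eef_pos: [0.5364, -0.237, 0.1072]
tool_rot: [0.0, -0.038, 0.999, -0.0]
force: [0.2, -0.8, -2.9]
gripper_width: 0.401
finger_force: 30.0
```

Request:
move_arm(
  commands=[
    [0.003, 0.014, 0, 0, 1],
    [0, 0, 0.06, 0, 1],
    [0, 0, 0.06, 0, 1],
    [0, 0, 0.05, 0, 1],
    [0, 0, 0.03, 0, 1],
    [0, 0, 0.015, 0, 1],
    [0, 0, 0, 0, 1],
  ],
)

```text
time: 54.55
eef_pos: [0.5354, -0.2352, 0.0809]
tool_rot: [-0.0, -0.038, 0.999, 0.0]
force: [-0.3, -0.4, -4.3]
gripper_width: 0.401
finger_force: 30.0
```

Request:
move_arm(
  commands=[
    [0, 0, 0.008, 0, 1],
    [0, 0, 0.006, 0, 1],
    [0, 0, 0, 0, 1],
  ],
)

```text
time: 54.92
eef_pos: [0.5357, -0.2353, 0.0801]
tool_rot: [0.0, -0.038, 0.999, -0.0]
force: [-1.0, -0.8, 5.0]
gripper_width: 0.403
finger_force: 30.0
```

Request:
move_arm(
  commands=[
    [0, 0, 0, 0, 0.3],
    [0, 0, 0, 0, 0.3],
    [0, 0, 0, 0, 0.3],
    [0, 0, -0.05, 0, 0.3],
    [0, 0, -0.2, 0, 0.3],
    [0, 0, -0.25, 0, 0.3],
    [0, 0, -0.25, 0, 0.3],
    [0, 0, -0.2, 0, 0.3],
    [-0.03, 0.13, 0, 0, 0.3],
    [-0.035, 0.256, 0, 0, 0.3],
    [-0.035, 0.256, 0, 0, 0.3],
    [-0.035, 0.256, 0, 0, 0.3],
    [-0.035, 0.256, 0, 0, 0.3],
    [-0.035, 0.256, 0, 0, 0.3],
    [-0.035, 0.256, 0, 0, 0.3],
    [-0.035, 0.256, 0, 0, 0.3],
    [-0.035, 0.256, 0, 0, 0.3],
    [-0.035, 0.256, 0, 0, 0.3],
    [-0.007, 0.131, 0, 0, 0.3],
    [0, 0, 0, 0, 0.3],
  ],
)

```text
time: 57.42
eef_pos: [0.5535, 0.0763, 0.1926]
tool_rot: [-0.001, -0.039, 0.999, 0.0]
force: [0.1, -0.6, -0.2]
gripper_width: 0.699
finger_force: 0.0
```

Request:
move_arm(
  commands=[
    [0, 0, 0.1, 0, 0.3],
    [0, 0, 0.2, 0, 0.3],
    [0, 0, 0, 0, 0.3],
    [0, 0, 0, 0, 0.3],
  ],
)

```text
time: 57.92
eef_pos: [0.5545, 0.074, 0.1575]
tool_rot: [0.0, -0.037, 0.999, -0.0]
force: [0.4, -0.4, -0.0]
gripper_width: 0.699
finger_force: 0.0
```

```bash
cat > f.py <<'E'
from w import *
st,s,W=shot('w12');print(st['eef_pos'],st['q'])
rect(W,(.555,.075),.065,.085,.115,'supply')
rect(W,(.555,.075),.065,.106,.115,'fins')
M=rot(st['tool_rot']);print(np.degrees(np.arctan2(M[1,0],M[0,0])),M.T@(np.array([.5545,.0745,.0705])-st['eef_pos'])/.12)
E
python3 f.py
```

```text
[0.55449904 0.07395749 0.15752543] [-0.33854744  0.56897704  0.23683701  1.83016556 -0.18323945  0.76356191
  1.64019793]
supply 7660 c 0.555 0.0753 size 0.0993 0.038 ang 4.16 mean [0.5518 0.0751] z [0.0996 0.1049 0.1126]
fins 312 c 0.5757 0.0769 size 0.003 0.0352 ang 3.42 mean [0.5754 0.0769] z [0.107  0.1114 0.113 ]
-175.74424655235066 [-2.58867189e-04  4.80228207e-03  7.25210081e-01]
```

Descend to z 0.0705 (0.725) and grip.

Request:
move_arm(
  commands=[
    [-0.003, 0.009, 0.15, 0, 0.3],
    [0, 0, 0.2, 0, 0.3],
    [0, 0, 0.18, 0, 0.3],
    [0, 0, 0.12, 0, 0.3],
    [0, 0, 0.05, 0, 0.3],
    [0, 0, 0.023, 0, 0.3],
    [0, 0, 0, 0, 0.3],
    [0, 0, 0, 0, 1],
    [0, 0, 0, 0, 1],
    [0, 0, 0, 0, 1],
    [0, 0, 0, 0, 1],
    [0, 0, 0, 0, 1],
  ],
)

```text
time: 59.48
eef_pos: [0.5547, 0.076, 0.0707]
tool_rot: [0.0, -0.038, 0.999, -0.0]
force: [0.1, -0.5, 2.3]
gripper_width: 0.404
finger_force: 29.9
```

Request:
move_arm(
  commands=[
    [0, 0, -0.05, 0, 1],
    [0, 0, -0.15, 0, 1],
    [0, 0, -0.2, 0, 1],
    [0, 0, -0.2, 0, 1],
    [0.03, -0.05, -0.15, 0, 1],
    [0.03, -0.1, 0, 0, 1],
    [0.03, -0.17, 0, 0, 1],
    [0.03, -0.2, 0, 0, 1],
    [0.04, -0.2, 0, 0, 1],
    [0.04, -0.2, 0, 0, 1],
    [0.04, -0.2, 0, 0, 1],
    [0.04, -0.2, 0, 0, 1],
    [0.03, -0.2, 0, 0, 1],
    [0.02, -0.15, 0, 0, 1],
    [0.012, -0.08, 0, 0, 1],
    [0.01, -0.044, 0, 0, 1],
    [0, 0, 0, 0, 1],
    [0, 0, 0.1, 0, 1],
    [0, 0, 0.1, 0, 1],
    [0, 0, 0, 0, 1],
  ],
)

```text
time: 61.98
eef_pos: [0.5276, -0.141, 0.135]
tool_rot: [-0.002, -0.038, 0.999, 0.0]
force: [0.0, -0.8, -3.2]
gripper_width: 0.401
finger_force: 29.9
```

```bash
cat > f.py <<'E'
from w import *
st,s,W=shot('w13');print(st['eef_pos'])
M=rot(st['tool_rot']);print(np.degrees(np.arctan2(M[1,0],M[0,0])),M.T@(np.array([.5287,-.1418,.0737])-st['eef_pos'])/.12)
rect(W,(.531,-.189),.06,.055,.075,'spare')
rect(W,(.536,-.236),.075,.118,.14,'proc')
cv2.imwrite('pics/w13c.png',cv2.resize(s['img'][60:300,180:460],None,fx=2,fy=2)[...,::-1])
E
python3 f.py
```

```text
[ 0.52761356 -0.14097244  0.13504182]
-175.61757062773225 [-0.01007598 -0.00812451  0.51114462]
spare 5118 c 0.533 -0.1878 size 0.0999 0.0382 ang 4.16 mean [ 0.5203 -0.1902] z [0.0628 0.0674 0.0688]
proc 9252 c 0.524 -0.2354 size 0.0777 0.0389 ang 4.46 mean [ 0.5186 -0.2339] z [0.123  0.1297 0.1311]
```

View pics/w13c.png

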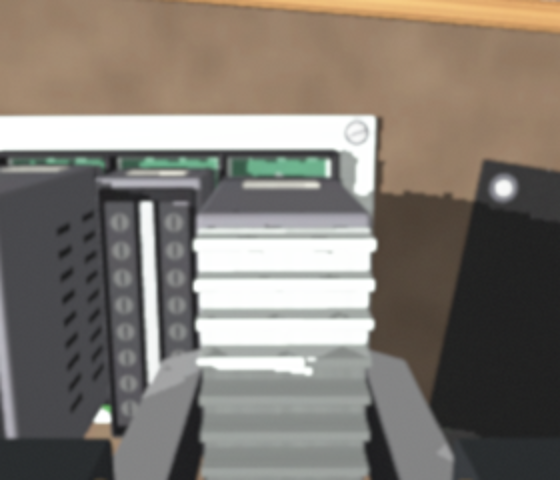

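Proc and spare are home; the supply hangs over its bay.

Request:
move_arm(
  commands=[
    [0, 0, 0.12, 0, 1],
    [0, 0, 0.12, 0, 1],
    [0, 0, 0.05, 0, 1],
    [0, 0, 0, 0, 1],
    [0, 0, 0, 0, 1],
  ],
)

```text
time: 62.65
eef_pos: [0.529, -0.1419, 0.102]
tool_rot: [0.0, -0.038, 0.999, -0.0]
force: [0.2, 0.2, -2.5]
gripper_width: 0.402
finger_force: 29.9
```

Position is right; descend 0.0283 (0.236).

Request:
move_arm(
  commands=[
    [0.002, 0, 0.05, 0, 1],
    [0, 0, 0.06, 0, 1],
    [0, 0, 0.05, 0, 1],
    [0, 0, 0.04, 0, 1],
    [0, 0, 0.02, 0, 1],
    [0, 0, 0.01, 0, 1],
    [0, 0, 0, 0, 1],
  ],
)

```text
time: 63.52
eef_pos: [0.5285, -0.1418, 0.0742]
tool_rot: [0.0, -0.038, 0.999, -0.0]
force: [-0.3, -0.6, -1.0]
gripper_width: 0.403
finger_force: 29.9
```

Request:
move_arm(
  commands=[
    [0, 0, 0.006, 0, 1],
    [0, 0, 0, 0, 1],
  ],
)

```text
time: 63.78
eef_pos: [0.5287, -0.1419, 0.0737]
tool_rot: [0.0, -0.038, 0.999, -0.0]
force: [-0.5, 0.2, -0.2]
gripper_width: 0.405
finger_force: 29.9
```

Request:
move_arm(
  commands=[
    [0, 0, 0.006, 0, 1],
    [0, 0, 0, 0, 1],
    [0, 0, 0, 0, 0.3],
    [0, 0, 0, 0, 0.3],
    [0, 0, 0, 0, 0.3],
    [0, 0, -0.05, 0, 0.3],
    [0, 0, -0.2, 0, 0.3],
    [0, 0, -0.3, 0, 0.3],
    [0, 0, -0.3, 0, 0.3],
    [0, 0, -0.4, 0, 0.3],
    [0, 0, -0.4, 0, 0.3],
    [0.1, -0.2, -0.2, 0, 0.3],
    [0.1, -0.2, 0, 0, 0.3],
    [0, 0, 0, 0, 0.3],
    [0, 0, 0, 0, 0.3],
    [0, 0, 0, 0, 0.3],
  ],
)

```text
time: 65.78
eef_pos: [0.5085, -0.1901, 0.2943]
tool_rot: [-0.0, -0.039, 0.999, 0.0]
force: [-0.4, 0.2, 0.4]
gripper_width: 0.7
finger_force: 0.0
```

```bash
cat > f.py <<'E'
from w import *
st,s,W=shot('w14');print(st['eef_pos'])
rect(W,(.531,-.189),.06,.055,.075,'spare')
rect(W,(.536,-.236),.075,.118,.14,'proc')
rect(W,(.526,-.14),.065,.08,.12,'supply')
rect(W,(.478,-.404),.07,.055,.075,'old')
E
python3 f.py
```

```text
[ 0.50852639 -0.19011882  0.29433641]
spare 2637 c 0.5333 -0.1877 size 0.1002 0.0378 ang 4.92 mean [ 0.5303 -0.1879] z [0.0624 0.0673 0.0689]
proc 3641 c 0.5353 -0.2346 size 0.1002 0.0383 ang 4.27 mean [ 0.5323 -0.2339] z [0.1279 0.1297 0.1313]
supply 3373 c 0.529 -0.1423 size 0.0991 0.0381 ang 4.29 mean [ 0.526 -0.144] z [0.0996 0.1065 0.1156]
old 2833 c 0.4779 -0.402 size 0.1018 0.0386 ang 87.12 mean [ 0.4772 -0.3988] z [0.0595 0.0644 0.066 ]
```

View pics/w14.png

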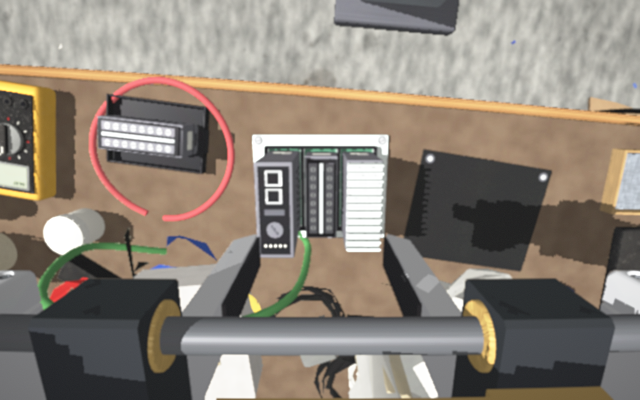

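All modules are at their start heights in the right bays, and the old one stands in the tray at (150,135).

```bash
python3 -c "
from station import *
print(finish_job())"
```

```text
the job is handed in; nothing more can be done
None
```

The job is handed in at about 66 s: the faulty module is in the black tray, the spare is seated in the middle bay, and both tall modules are back in their own bays, with every module position and seating height confirmed in the last wrist-camera image.

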